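# Post the used test cassette into the collection bin

### The arm

A 6-joint arm with a two-finger parallel gripper is mounted at the origin on the work surface. World frame = base frame: x ahead of the robot, y to its left, z up, the work surface at z = 0. Lengths are in m, angles in rad, forces in N, time in s.
With the tool pointing down it reaches from about 0.25 to 0.725 m from the base axis. Payload 9.7 kg.
Tool frame: the origin (TCP) lies at the very end of the fingers, on their centre line; the grasp point (between the pads) lies 19 mm behind it; z points along the fingers, y is the line along which they close (so a half turn about z gives the same grasp; the last joint's range is limited). The gripper opens to 85 mm and grips with 20 to 120 N. Pads are 22 mm wide; open, the fingers measure 114 mm over their backs; the gripper's body (76 mm by 85 mm) begins 54 mm behind the grasp point. The pads swing forward as they close: fully open they stand 13 mm farther back than shut.
Start: joints at [-1.208, 0.087, 0.176, 1.66, 0, 1.571], TCP at [0.195, -0.514, 0.231] pointing down, gripper open.
Joint ranges: [-3.13, 3.13], [-0.85, 1.81], [-1.15, 1.24], [-2.2, 2.28], [-1.44, 1.52], [-3.14, 3.14]. Speed limits (rad/s): [2.22, 2.22, 2.57, 3.14, 3.14, 3.14].

### API

Orientations are given as a rotation vector (axis times angle).
In Python, from bench import ctrl gives the robot as it stands.
- The arm moves only by the tool arm_command, never from a script. Its argument "increments" is a list of rows, each a list of 5 numbers: the shift along the world's x, y, z in units of 60 mm (1.0 is 60 mm), then the turn about the world's z in units of 5 degrees (1.0 is 5 degrees), then the closure in counts, from 0 (fully open) to 255 (shut). A call has 1 to 20 rows; each row is the pose to reach, as a shift and turn from the pose commanded when the call began; what a row does not reach only later rows make up. A row lasts 1/8 s, in which the tool goes at most 62.5 mm and 10.7 degrees, less where a joint would pass 70% of its speed; a pose out of reach is approached as far as the arm can. A call with a gripper value outside its range is refused whole. The fingers move at their own pace and stop on an object; "force" is the grip in N (left out, the last holds). Time passes only in rows, so rows that repeat a pose let the fingers close. It gives the time, the measured TCP pose, the force, the opening and the grip force at its end, in the units of the state.
- ctrl.state(): the state, without advancing time (a new reading comes with each control period).
- ctrl.grab_frame(name): name is "scene" or "top" or "wrist"; returns the picture (420x560x3 uint8, red, green, blue); there is no depth.
- ctrl.camera_params(name): a dict with "fx", "fy", "cx", "cy" (pixels), "k1" (the pictures are not rectified: a ray, as slopes to the right and down, at radius r is drawn at 1 + k1 r^2 times it, then the intrinsics apply), "view" (4x4, takes a point from world to camera coordinates); the wrist camera has in their place "tool_from_camera" (4x4, takes a point from camera to tool coordinates, whose origin is the TCP and whose axes are the flange's). Camera axes: x right, y up, looking along -z (the intrinsics and any distortion apply to the point x, -y, -z); pixel columns grow to the right and rows downward; lengths in m; the calibration is good to about 2 mm. A picture is of the moment at which its call begins: read the wrist's pose just before it. camera_params takes no time and is no camera call.
- ctrl.job_done(): hands the job in; it is judged then, once.
The state is a dict: "time_s": time; "q": joint angles; "qvel": joint speeds; "joint_efforts": joint torques, N m; "eef_pos": TCP position; "eef_rot": TCP orientation; "wrist_force": force on the tool from outside, world axes, zero at the start; "ft_torque": the same for the moment, N m; "opening": finger opening in m; "grip_force": force on a finger pad.
Only numpy, scipy, OpenCV 4.12 (cv2) and the standard library are available. Lean on these libraries where they do the work, as an engineer would, in place of code of your own. Each camera call takes 0.05 s, during which the arm holds its last target. There are 200 camera calls.

### The job

The home-visit test is finished: take the used test cassette out of its stand, find the slot in the bin's lid by feel and push the cassette in, foot first, past the rubber wiper under the slot until it drops right down into the bin. Be gentle: never press hard on the bin or its lid, and leave the pill jar, mug, glucose meter and jam jar undisturbed.

Things in the scene. Friction and masses are not known exactly. Their poses are not given: they have to be found in the camera images.
- cassette_mid (a point): Centre of the used test cassette, a flat white plastic piece, 20 to 40 g, standing upright in its stand's groove. 78 mm tall: this point is 39 mm above its foot and 39 mm below its top. z up, y along its width, x through its thickness. The lower 50 mm (body) is 26 mm wide and 12 mm thick, edges rounded 1 mm; the upper 28 mm (tab) is 24 mm wide and 8 mm thick, centred on the body.
- cassette_top (a point): Middle of the top edge of the cassette's tab, same axes as cassette_mid. Grip the tab here from above, across its 8 mm (along x).
- stand: White block fixed to the table, 70 (x) x 80 (y) x 26 mm, origin at the centre of its underside. Its groove is 14 x 28 mm, 18 mm deep (groove floor 8 mm above the table); the cassette stands in it, axes along those of the stand; lift it over 20 mm to clear the groove.
- bin: Grey tub fixed to the table, white lid, 140 (x) x 180 (y) mm, origin at the centre of its underside, z up. Floor inside at 4 mm, inner walls at x +-66 and y +-86 mm, lid top at 132 mm. On the lid lies a grey slotted plate 76 (x) x 90 (y) x 4 mm, top at 136 mm, so stiff to slide (30 N) that it counts as immovable. Pressing anywhere on the bin with over 30 N is too hard.
- slot_zero (a point): Point level with the slotted plate's top (136 mm above the table), axes of the bin. The slot, 14 mm (x) by 29 mm (y), goes straight down; its centre is at y = 0, somewhere from 2 to 26 mm to the +x side of this point. It is not measured and differs each time: find it by feel, e.g. tap lightly along +x with the cassette's foot, 2.5 mm at a time, until it goes in.
- wiper_level (a point): Point 14 mm below slot_zero. From about this depth a sprung rubber wiper on the slot's +x side bears on the cassette's thick part: pushing on then takes 2 to 8 N. Once that part has passed it (cassette top about 5 mm above the plate) the cassette drops to the bin's floor. Fingers do not fit the slot: let go and push the tab's top down with closed fingertips.
- pills: White pill jar, 44 mm across, 85 mm tall, origin at its foot; leave alone.
- mug: White mug, 76 mm across, 90 mm tall, origin at its foot; leave alone.
- meter: Flat glucose meter, 60 x 95 x 18 mm, origin at its underside; leave alone.
- jam: Glass jam jar, 72 mm across, 110 mm tall, origin at its foot; leave alone.

How it is judged:
On the way, in this order (a step that is already met when the one before it is completed fails the run):
1. the cassette is lifted clear of its stand (z of cassette_mid in the frame of stand above 0.07 m), for 0.1 s.
2. the cassette stands upright in the slot, its foot at least 10 mm below the plate's top (z of cassette_mid in the frame of slot_zero between -0.03 and 0.029 m and x of cassette_mid in the frame of slot_zero between -0.005 and 0.033 m and y of cassette_mid in the frame of slot_zero between -0.01 and 0.01 m and angle between cassette_mid's own z axis and vertical below 0.3 rad), for 0.1 s.
At the end, for the whole second after the job is handed in: The whole cassette is inside the bin, dropped to its floor (its centre less than 60 mm above the table, inside the tub's walls), free of the slot and at rest (z of cassette_mid in the frame of bin between 0 and 0.06 m and x of cassette_mid in the frame of bin between -0.066 and 0.066 m and y of cassette_mid in the frame of bin between -0.086 and 0.086 m and linear speed of cassette below 0.03 m/s); the robot touches nothing.
It fails at once if the bin, its lid or slide plate is pressed with more than 30 N (contact force between anything else and bin above 30 N).
It fails at once if the pill jar, mug, glucose meter or jam jar is moved by more than 30 mm or tipped (distance of any of pills, mug, meter, jam from where it was at the start of the episode above 0.03 m or angle between any of pills, mug, meter, jam's own z axis and vertical above 0.4 rad).
It also fails if it takes over 72 s, if anything falls off the work surface, if the arm or the gripper's body presses on something with over 40 N, if the wrist force passes 120 N, or if a joint passes its speed limit or range.

## Working session

There is one attempt and no reset: what is moved stays moved. The work goes in short steps, Python scripts to look and compute and a tool call to move; the robot and the scene stay as the last step left them, time stands still between calls to the robot, and variables do not carry over. Pictures are saved under pics/ and viewed, at most 10 in all, crops included, and the job is handed in when it is done.

Besides the shell and the picture viewer there is one more tool, called after "Call:" as a command line: name --pt "numbers of a row" for each row, then --argument value for the rest. arm_command: Moves the arm, as the interface text tells. Its arguments: {"type":"object","properties":{"increments":{"type":"array","items":{"type":"array","items":{"type":"number"}}},"force":{"type":"number"}},"required":["increments"]}

```bash
mkdir -p pics; python3 - <<'E'
from bench import ctrl
import cv2
s=ctrl.state();print(s)
for n in("scene","top"):
    f=ctrl.grab_frame(n);cv2.imwrite(f"pics/{n}0.png",cv2.resize(f[:,:,::-1],(784,588),interpolation=cv2.INTER_CUBIC))
    print(ctrl.camera_params(n))
print(ctrl.camera_params("wrist"))
E
```

```text
{'time_s': 0.0, 'q': array([-1.20802899e+00,  8.74541786e-02,  1.75151520e-01,  1.65981723e+00,
        3.60386980e-05,  1.57080991e+00]), 'qvel': array([ 0.00122324, -0.00019607,  0.00088825,  0.00050478, -0.00040946,
       -0.00107003]), 'joint_efforts': array([ 6.74944895e-04, -5.20384240e+01,  4.64806759e+01,  1.62789132e-02,
        1.37580153e-05, -7.06571655e-06]), 'eef_pos': array([ 0.19510216, -0.51398544,  0.23059524]), 'eef_rot': array([-3.08877189e+00, -5.66457126e-01,  3.19239919e-04]), 'wrist_force': array([-0.67263923, -0.07525682,  0.31158431]), 'ft_torque': array([-0.00633713, -0.04301614, -0.01767866]), 'grip_force': 0.0, 'opening': 0.08537841405848046}
{'fx': 447.35190217962145, 'fy': 447.35190217962145, 'cx': 273.02102621508726, 'cy': 201.81325642596076, 'k1': 0.016090078433242457, 'view': array([[-4.79329875e-01,  8.77634809e-01, -1.12823067e-04,
         2.92183896e-01],
       [-6.25863671e-01, -3.41732180e-01,  7.01080439e-01,
         3.04004093e-01],
       [ 6.15254042e-01,  3.36119411e-01,  7.13082187e-01,
        -1.59151362e+00],
       [ 0.00000000e+00
[... 237 characters left out ...]
.00349918, -0.04403073],
       [ 0.96984778,  0.09298922,  0.22527381, -0.61801474],
       [-0.22390119, -0.02507567,  0.97428921, -1.31457233],
       [ 0.        ,  0.        ,  0.        ,  1.        ]])}
{'fx': 298.743875226912, 'fy': 298.743875226912, 'cx': 280.61786284222006, 'cy': 207.15327215293522, 'k1': 0.019612532232623194, 'tool_from_camera': array([[-9.99392811e-04,  9.66434795e-01,  2.56910078e-01,
         6.41718987e-02],
       [ 9.99999478e-01,  1.02030092e-03,  5.19169269e-05,
         8.52827658e-04],
       [-2.11951264e-04,  2.56909996e-01, -9.66435310e-01,
        -1.42799197e-01],
       [ 0.00000000e+00,  0.00000000e+00,  0.00000000e+00,
         1.00000000e+00]])}
```

View pics/scene0.png

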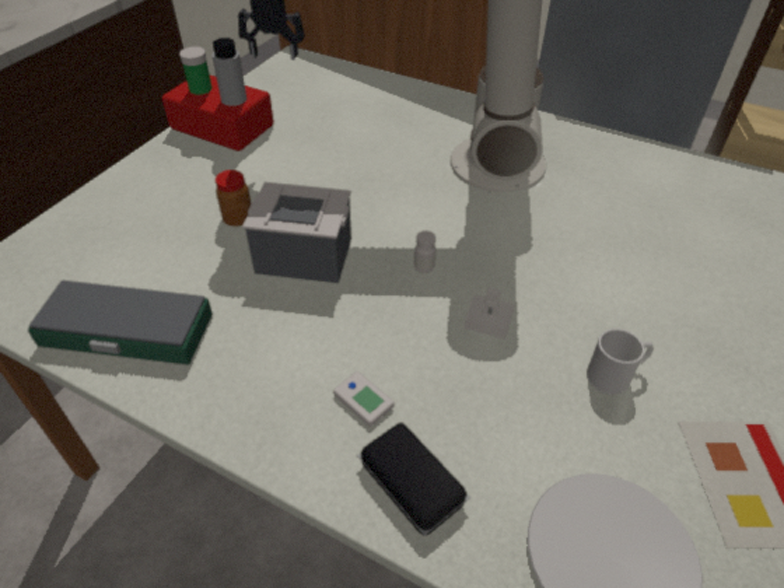

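View pics/top0.png

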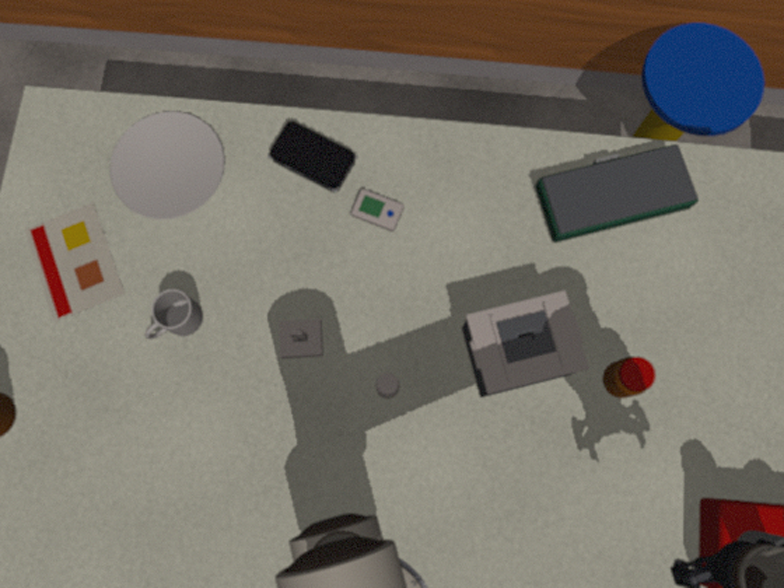

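```bash
python3 - <<'E'
from bench import ctrl
import cv2,numpy as np
f=np.mean([ctrl.grab_frame("top").astype(float) for _ in range(4)],0)
f=np.clip(f*1.2,0,255).astype(np.uint8)[:,:,::-1]
a=f[215:275,185:245];b=f[195:295,320:430]
A=cv2.resize(a,(300,300),interpolation=cv2.INTER_CUBIC)
B=cv2.resize(b,(495,450),interpolation=cv2.INTER_CUBIC)
o=np.zeros((450,800,3),np.uint8);o[:300,:300]=A;o[:,305:]=B
cv2.imwrite("pics/crop1.png",o)
E
```

```text
(no output)
```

View pics/crop1.png

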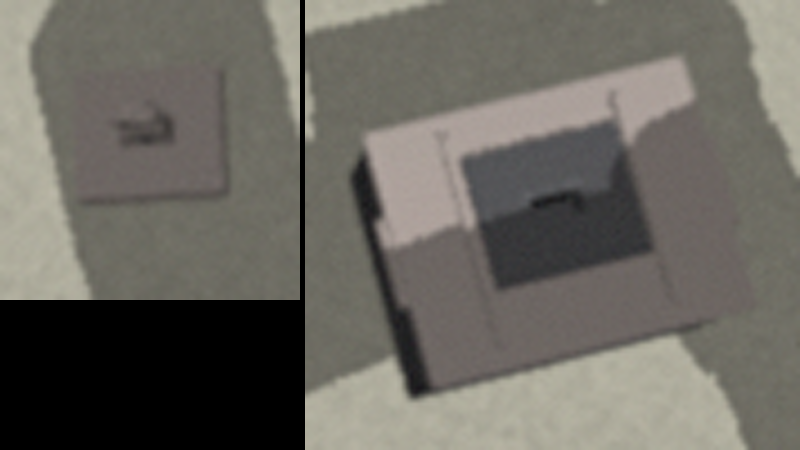

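```bash
cat > h.py <<'E'
import numpy as np,cv2
from scipy.spatial.transform import Rotation as R
from bench import ctrl
def pix2w(uv,P,view,z):
    uv=np.atleast_2d(np.array(uv,float))
    K=np.array([[P['fx'],0,P['cx']],[0,P['fy'],P['cy']],[0,0,1]])
    n=cv2.undistortPoints(uv[:,None],K,np.array([P['k1'],0,0,0,0.]))[:,0]
    d=np.c_[n[:,0],-n[:,1],-np.ones(len(n))]@view[:3,:3]
    o=-view[:3,:3].T@view[:3,3]
    return o+d*((z-o[2])/d[:,2])[:,None]
def top(uv,z):
    P=ctrl.camera_params("top");return pix2w(uv,P,P['view'],z)
def wview(s):
    T=np.eye(4);T[:3,:3]=R.from_rotvec(s['eef_rot']).as_matrix();T[:3,3]=s['eef_pos']
    return np.linalg.inv(T@ctrl.camera_params("wrist")['tool_from_camera'])
def yaw(p):
    d=p[1]-p[0];return np.degrees(np.arctan2(d[1],d[0]))
E
python3 - <<'E'
from h import *
A=lambda l:[(185+u/5,215+v/5) for u,v in l]
B=lambda l:[(320+(u-305)/4.5,195+v/4.5) for u,v in l]
def rep(n,p):
    print(n,p[:,:2].round(4).tolist(),'ctr',p.mean(0).round(4),'yawTLTR',yaw(p[:2]),'yawBLTL',yaw(p[[3,0]]),np.linalg.norm(p[1]-p[0]),np.linalg.norm(p[3]-p[0]))
rep('stand',top(A([(76,68),(220,66),(226,188),(82,198)]),.026))
rep('lid',top(B([(365,133),(682,57),(757,303),(425,390)]),.132))
rep('plate',top(B([(462,158),(615,122),(652,250),(498,288)]),.136))
print(top(B([(557,200)]),.136),top(A([(145,118)]),.026))
print(R.from_rotvec(ctrl.state()['eef_rot']).as_matrix().round(3))
# others
S=1.4
for n,u,v,z in(('mug',172,308,.09),('pills',387,385,.085),('jam',636,375,.11),('meter',377,209,.018)): print(n,top([(u/S,v/S)],z)[0].round(3))
E
```

```text
stand [[0.5351, 0.2202], [0.5437, 0.1424], [0.478, 0.1315], [0.4652, 0.2078]] ctr [0.5055 0.1755 0.026 ] yawTLTR -83.67292298861695 yawBLTL 10.000315082092856 0.07821864190347436 0.07099868454926322
lid [[0.5601, -0.1292], [0.6204, -0.3037], [0.4858, -0.351], [0.4214, -0.1722]] ctr [ 0.5219 -0.2391  0.132 ] yawTLTR -70.94946733134125 yawBLTL 17.21655601309808 0.18459315204414287 0.1452100008228641
plate [[0.5504, -0.1835], [0.5788, -0.2672], [0.5091, -0.2911], [0.4802, -0.2078]] ctr [ 0.5296 -0.2374  0.136 ] yawTLTR -71.2649975776454 yawBLTL 19.096607040227767 0.08832783868369394 0.0743005514295989
[[ 0.53189904 -0.2373389   0.136     ]] [[0.51151252 0.17945974 0.026     ]]
[[ 0.935  0.355 -0.   ]
 [ 0.355 -0.935  0.   ]
 [ 0.    -0.    -1.   ]]
mug [0.528 0.414 0.09 ]
pills [0.425 0.001 0.085]
jam [ 0.483 -0.442  0.11 ]
meter [0.78  0.057 0.018]
```

Call:
arm_command --pt "0 0 0.33 2 0" --pt "0.5 0.4 0.33 3 0" --pt "1.1 0.9 0.33 5 0" --pt "1.8 1.5 0.33 7 0" --pt "2.5 2.1 0.33 9 0" --pt "3.2 2.7 0.33 11 0" --pt "3.9 3.3 0.33 13 0" --pt "4.6 3.9 0.33 15 0" --pt "5.2 4.3 0.33 16.5 0" --pt "5.5 4.55 0.33 17.3 0" --pt "5.58 4.62 0.33 17.5 0" --pt "5.58 4.62 0.33 17.5 0" --pt "5.58 4.62 0.33 17.5 0"

```text
time_s: 1.92
eef_pos: [0.5292, -0.2379, 0.2514]
eef_rot: [1.843, 2.544, -0.0]
wrist_force: [-0.6, 0.1, 0.5]
opening: 0.0856
grip_force: 0.0
```

```bash
python3 - <<'E'
from h import *
s=ctrl.state();print(s['time_s'],s['eef_pos'],s['q'].round(2),s['wrist_force'],R.from_rotvec(s['eef_rot']).as_matrix().round(3).tolist())
f=ctrl.grab_frame("wrist");np.save("w1.npy",f);import pickle;pickle.dump(s,open("w1.pkl","wb"))
cv2.imwrite("pics/w1.png",cv2.resize(np.clip(f[:,:,::-1]*1.3,0,255).astype(np.uint8),(784,588),interpolation=cv2.INTER_CUBIC))
E
```

```text
1.925 [ 0.52916189 -0.23792963  0.25138532] [-0.42  0.17  0.31  1.71 -0.    0.83] [-0.64565564  0.11000687  0.45952866] [[-0.311, 0.95, 0.0], [0.95, 0.311, -0.0], [-0.0, 0.0, -1.0]]
```

View pics/w1.png

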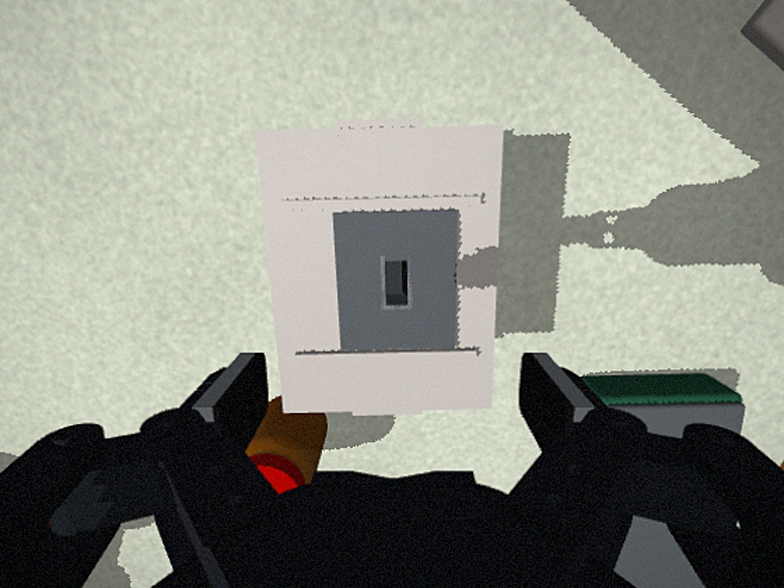

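```bash
python3 - <<'E'
import numpy as np,cv2
f=np.load("w1.npy")[:,:,::-1]
a=f[145:255,230:335]
cv2.imwrite("pics/c2.png",cv2.resize(np.clip(a*1.5,0,255).astype(np.uint8),(570,597)[:2],interpolation=cv2.INTER_LINEAR))
E
```

```text
(no output)
```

View pics/c2.png

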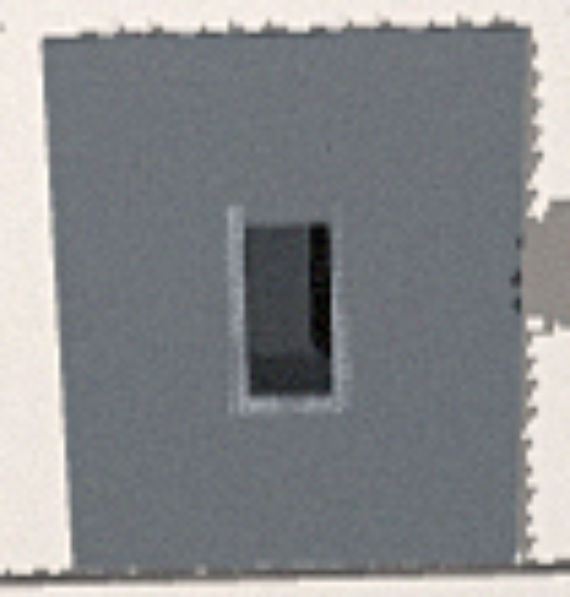

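```bash
python3 - <<'E'
from h import *
import pickle
s=pickle.load(open("w1.pkl","rb"));P=ctrl.camera_params("wrist");V=wview(s)
S=570/105
def rep(n,l):
    p=pix2w([(230+u/S-.5,145+v/S-.5) for u,v in l],P,V,.136)
    print(n,p.mean(0).round(4),'yaw right',yaw(p[:2]),yaw(p[[3,2]]),'BL-TL',yaw(p[[3,0]]),np.linalg.norm(p[1]-p[0]),np.linalg.norm(p[3]-p[0]))
rep('plate',[(43,38),(530,26),(518,562),(73,568)])
rep('slot in',[(245,222),(331,222),(331,395),(248,395)])
rep('slot out',[(228,207),(347,210),(347,410),(232,410)])
p=pix2w([(u/1.4-.5,v/1.4-.5) for u,v in[(258,131),(503,126),(490,409),(284,413)]],P,V,.132);print(p.mean(0),yaw(p[:2]),yaw(p[[3,2]]),yaw(p[[3,0]]),np.linalg.norm(p[1]-p[0]),np.linalg.norm(p[3]-p[0]))
E
```

```text
plate [ 0.5305 -0.2372  0.136 ] yaw right 19.47160651520268 18.900653329103353 BL-TL 109.23177435591744 0.07630446247661037 0.08939537431563399
slot in [ 0.5302 -0.2372  0.136 ] yaw right 18.078132011774652 18.073909838797288 BL-TL 108.77041467736012 0.013898592001783646 0.029206511686911074
slot out [ 0.5302 -0.2374  0.136 ] yaw right 16.61589127300311 18.073546001294094 BL-TL 108.75096962864602 0.019196319701852194 0.034272326015004045
[ 0.52273382 -0.24037738  0.132     ] 19.21025710987715 19.289641332961107 108.89015455431817 0.14347086984405089 0.18566843144002396
```

Call:
arm_command --pt "0 0.4 0 0 0" --pt "0 1.1 0 -0.5 0" --pt "-0.1 1.9 0 -1 0" --pt "-0.2 2.8 0 -1.5 0" --pt "-0.25 3.7 0 -2 0" --pt "-0.3 4.6 0 -2 0" --pt "-0.35 5.4 -0.1 -2 0" --pt "-0.38 6.1 -0.3 -2 0" --pt "-0.38 6.6 -0.5 -2 0" --pt "-0.38 6.88 -0.5 -2 0" --pt "-0.38 6.88 -0.5 -2 0" --pt "-0.38 6.88 -0.5 -2 0"

```text
time_s: 3.48
eef_pos: [0.5075, 0.1748, 0.2218]
eef_rot: [2.056, 2.375, 0.001]
wrist_force: [-0.7, -0.8, 0.0]
opening: 0.0852
grip_force: 0.0
```

```bash
python3 - <<'E'
from h import *
s=ctrl.state();print(s['time_s'],s['eef_pos'],s['q'].round(2),s['wrist_force'],R.from_rotvec(s['eef_rot']).as_matrix().round(3).tolist())
f=ctrl.grab_frame("wrist");np.save("w2.npy",f);import pickle;pickle.dump(s,open("w2.pkl","wb"))
a=f[100:310,150:430]
cv2.imwrite("pics/w2.png",cv2.resize(np.clip(a[:,:,::-1]*1.4,0,255).astype(np.uint8),(800,600),interpolation=cv2.INTER_CUBIC))
E
```

```text
3.475 [0.50749595 0.17479621 0.22176091] [ 0.33  0.05  0.12  1.64 -0.    1.76] [-0.72894206 -0.77184207  0.0485144 ] [[-0.143, 0.99, 0.001], [0.99, 0.143, -0.0], [-0.0, 0.001, -1.0]]
```

View pics/w2.png

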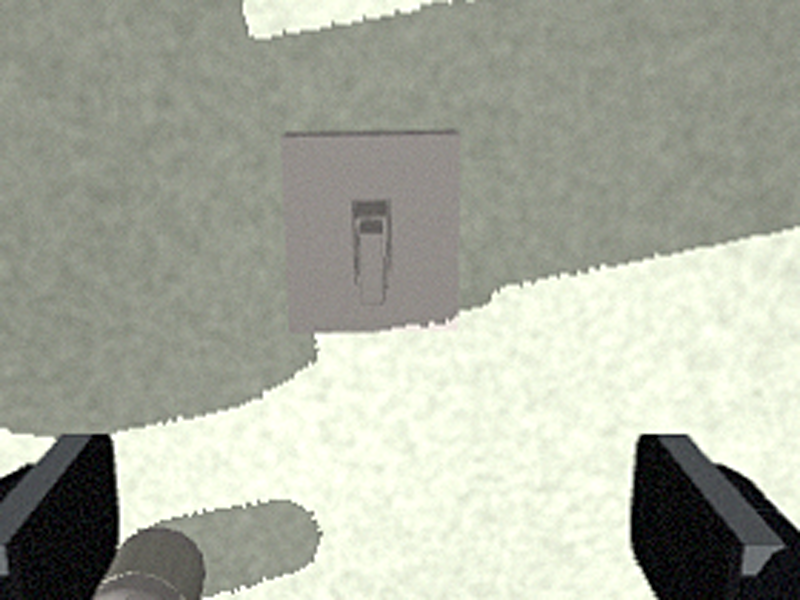

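```bash
python3 - <<'E'
from h import *
import pickle
s=pickle.load(open("w2.pkl","rb"));P=ctrl.camera_params("wrist");V=wview(s)
S=800/280
def rep(n,l,z):
    p=pix2w([(150+u/S-.5,100+v/S-.5) for u,v in l],P,V,z)
    print(n,p.mean(0).round(4),'yaw right',yaw(p[:2]),yaw(p[[3,2]]),'BL-TL',yaw(p[[3,0]]),np.linalg.norm(p[1]-p[0]),np.linalg.norm(p[3]-p[0]))
rep('stand',[(282,133),(458,130),(459,326),(289,332)],.026)
rep('tab',[(359,235),(384,235),(385,304),(362,304)],.086)
a=np.load("w2.npy")[168:212,270:292]
cv2.imwrite("pics/c3.png",cv2.resize(np.clip(a[:,:,::-1]*1.5,0,255).astype(np.uint8),(300,600),interpolation=cv2.INTER_LINEAR))
E
```

```text
stand [0.5055 0.1791 0.026 ] yaw right 9.12064058305934 10.245318335385983 BL-TL 98.59787997998832 0.06842372048877247 0.08070948602722759
tab [0.506  0.1773 0.086 ] yaw right 8.151017154249244 8.142264299568769 BL-TL 100.35574836776082 0.008255493362871957 0.02357321981902464
```

View pics/c3.png

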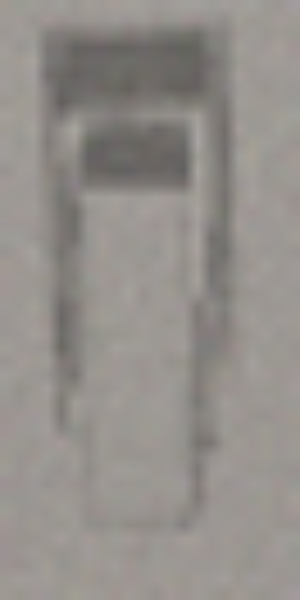

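Call:
arm_command --pt "-0.025 0.047 -0.4 0.2 0" --pt "-0.025 0.047 -0.9 0.2 0" --pt "-0.025 0.047 -1.4 0.2 0" --pt "-0.025 0.047 -1.8 0.2 0" --pt "-0.025 0.047 -2.1 0.2 0" --pt "-0.025 0.047 -2.3 0.2 0" --pt "-0.025 0.047 -2.45 0.2 0" --pt "-0.025 0.047 -2.55 0.2 0" --pt "-0.025 0.047 -2.63 0.2 0" --pt "-0.025 0.047 -2.63 0.2 0" --pt "-0.025 0.047 -2.63 0.2 0" --pt "-0.025 0.047 -2.63 0.2 0"

```text
time_s: 5.03
eef_pos: [0.5059, 0.1787, 0.0636]
eef_rot: [2.034, 2.394, 0.001]
wrist_force: [-0.1, 0.0, -1.1]
opening: 0.0856
grip_force: 0.0
```

Call:
arm_command --pt "0 0 0 0 100" --pt "0 0 0 0 150" --pt "0 0 0 0 190" --pt "0 0 0 0 220" --pt "0 0 0 0 255" --pt "0 0 0 0 255" --pt "0 0 0 0 255" --pt "0 0 0 0 255" --pt "0 0 0 0 255" --pt "0 0 0 0 255" --pt "0 0 0 0 255" --pt "0 0 0 0 255" --force 40

```text
time_s: 6.52
eef_pos: [0.5058, 0.1786, 0.0633]
eef_rot: [2.034, 2.394, 0.0]
wrist_force: [-0.3, -0.4, 2.4]
opening: 0.007
grip_force: 40.4
```

Call:
arm_command --pt "0 0 0.1 0 255" --pt "0 0 0.3 0 255" --pt "0 0 0.7 0 255" --pt "0 0 1.2 0 255" --pt "0 0 1.8 0 255" --pt "0 0 2.4 0 255" --pt "0 0 2.8 0 255" --pt "0 -0.3 3.0 0 255" --pt "0.05 -0.9 3.1 0.3 255" --pt "0.1 -1.7 3.1 0.6 255" --pt "0.16 -2.5 3.1 0.9 255" --pt "0.22 -3.4 3.1 1.2 255" --pt "0.28 -4.3 3.1 1.5 255" --pt "0.33 -5.1 3.1 1.8 255" --pt "0.37 -5.9 3.1 1.96 255" --pt "0.4 -6.5 3.0 1.96 255" --pt "0.4 -6.8 2.8 1.96 255" --pt "0.4 -6.92 2.6 1.96 255" --pt "0.4 -6.92 2.5 1.96 255" --pt "0.4 -6.92 2.5 1.96 255"

```text
time_s: 9.02
eef_pos: [0.5295, -0.2355, 0.2129]
eef_rot: [-1.82, -2.559, 0.0]
wrist_force: [0.5, 0.8, 0.7]
opening: 0.0072
grip_force: 40.1
```

Call:
arm_command --pt "0 0 0 0 255" --pt "0 0 0 0 255" --pt "0 0 0 0 255"

```text
time_s: 9.4
eef_pos: [0.5299, -0.2364, 0.2136]
eef_rot: [1.822, 2.559, 0.0]
wrist_force: [-0.3, -0.4, -0.2]
opening: 0.0071
grip_force: 40.1
```

```bash
python3 - <<'E'
from h import *
s=ctrl.state();M=R.from_rotvec(s['eef_rot']).as_matrix();print(s['time_s'],s['eef_pos'],s['wrist_force'],np.degrees(np.arctan2(M[1,1],M[0,1])),s['opening'])
f=ctrl.grab_frame("wrist");np.save("w3.npy",f)
a=f[130:340,180:390]
cv2.imwrite("pics/w3.png",cv2.resize(np.clip(a[:,:,::-1]*1.4,0,255).astype(np.uint8),(600,600),interpolation=cv2.INTER_CUBIC))
E
```

```text
9.4 [ 0.52985149 -0.23636882  0.21362777] [-0.31830271 -0.38137142 -0.20650168] 19.107907089914494 0.007077215935463772
```

View pics/w3.png

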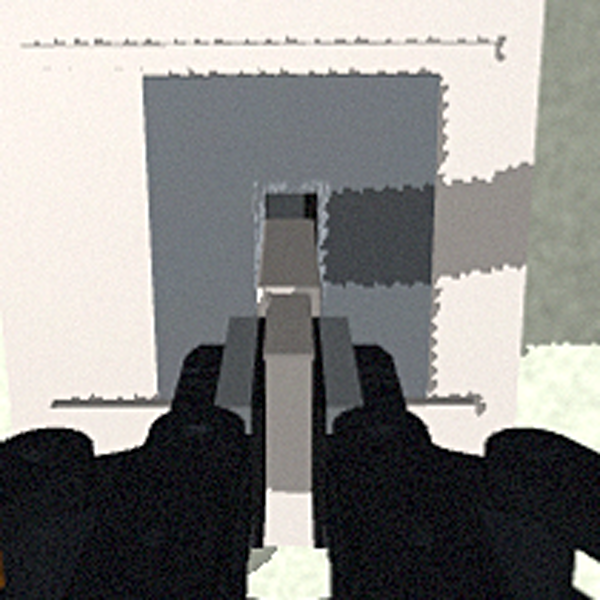

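```bash
python3 - <<'E'
from h import *
s=ctrl.state();P=ctrl.camera_params("wrist");V=wview(s);S=600/210
w=lambda u,v,z:pix2w([(180+u/S-.5,130+v/S-.5)],P,V,z)[0]
ex=np.array([np.cos(np.radians(19.1)),np.sin(np.radians(19.1)),0]);ey=np.array([-ex[1],ex[0],0])
def rel(n,p): d=p-s['eef_pos'];print(n,p.round(4),'bx',(d@ex*1e3).round(2),'by',(d@ey*1e3).round(2))
rel('foot L',w(261,219,.1583));rel('foot R',w(318,219,.1583))
rel('slot L',w(263.5,193,.136));rel('slot R',w(319,193,.136))
rel('tab top L',w(266.5,490,.2363));rel('tab top R',w(312,490,.2363));rel('tabfar',w(290,352,.2363))
E
```

```text
foot L [ 0.5188 -0.2275  0.1583] bx -7.42 by 12.03
foot R [ 0.5318 -0.223   0.1583] bx 6.25 by 12.01
slot L [ 0.5184 -0.2263  0.136 ] bx -7.43 by 13.27
slot R [ 0.5323 -0.2215  0.136 ] bx 7.27 by 13.25
tab top L [ 0.5295 -0.2491  0.2363] bx -4.39 by -11.84
tab top R [ 0.5363 -0.2467  0.2363] bx 2.82 by -11.86
tabfar [ 0.5253 -0.2256  0.2363] bx -0.65 by 11.72
```

Call:
arm_command --pt "0.01 -0.007 -0.1 0 255" --pt "0.01 -0.007 -0.2 0 255" --pt "0.01 -0.007 -0.27 0 255" --pt "0.01 -0.007 -0.32 0 255" --pt "0.01 -0.007 -0.35 0 255" --pt "0.01 -0.007 -0.37 0 255" --pt "0.01 -0.007 -0.39 0 255" --pt "0.01 -0.007 -0.41 0 255" --pt "0.01 -0.007 -0.41 0 255"

```text
time_s: 10.58
eef_pos: [0.5303, -0.237, 0.1886]
eef_rot: [-1.822, -2.559, 0.0]
wrist_force: [-0.3, 0.4, 0.1]
opening: 0.0068
grip_force: 40.1
```

Call:
arm_command --pt "0 0 -0.02 0 255" --pt "0 0 -0.04 0 255" --pt "0 0 -0.06 0 255" --pt "0 0 -0.08 0 255" --pt "0 0 -0.1 0 255" --pt "0 0 -0.12 0 255" --pt "0 0 -0.12 0 255"

```text
time_s: 11.45
eef_pos: [0.5303, -0.237, 0.1813]
eef_rot: [-1.822, -2.559, 0.0]
wrist_force: [0.0, -0.4, 0.6]
opening: 0.0074
grip_force: 40.1
```

10 mm in, free. Continue to the wiper.

Call:
arm_command --pt "0 0 -0.03 0 255" --pt "0 0 -0.06 0 255" --pt "0 0 -0.09 0 255" --pt "0 0 -0.12 0 255" --pt "0 0 -0.15 0 255" --pt "0 0 -0.18 0 255" --pt "0 0 -0.2 0 255" --pt "0 0 -0.2 0 255"

```text
time_s: 12.45
eef_pos: [0.5302, -0.2371, 0.1695]
eef_rot: [1.822, 2.559, -0.0]
wrist_force: [-2.0, -0.9, 3.2]
opening: 0.007
grip_force: 40.6
```

Call:
arm_command --pt "0 0 -0.03 0 255" --pt "0 0 -0.07 0 255" --pt "0 0 -0.11 0 255" --pt "0 0 -0.15 0 255" --pt "0 0 -0.19 0 255" --pt "0 0 -0.23 0 255" --pt "0 0 -0.25 0 255" --pt "0 0 -0.25 0 255"

```text
time_s: 13.45
eef_pos: [0.5302, -0.237, 0.1542]
eef_rot: [-1.822, -2.559, 0.0]
wrist_force: [-2.2, -0.7, -0.5]
opening: 0.0067
grip_force: 40.3
```

Call:
arm_command --pt "0 0 -0.03 0 255" --pt "0 0 -0.06 0 255" --pt "0 0 -0.09 0 255" --pt "0 0 -0.12 0 255" --pt "0 0 -0.15 0 255" --pt "0 0 -0.18 0 255" --pt "0 0 -0.2 0 255" --pt "0 0 -0.2 0 255"

```text
time_s: 14.45
eef_pos: [0.5302, -0.237, 0.1423]
eef_rot: [-1.822, -2.559, 0.0]
wrist_force: [-3.2, -1.2, 0.6]
opening: 0.007
grip_force: 40.4
```

Call:
arm_command --pt "0 0 0 0 230" --pt "0 0 0 0 190" --pt "0 0 0 0 150" --pt "0 0 0 0 120" --pt "0 0 0 0 120" --pt "0 0 0.2 0 120" --pt "0 0 0.4 0 120" --pt "0 0 0.6 0 120" --pt "0 0 0.75 0 120" --pt "0 0 0.75 0 120" --pt "0 0 0.75 0 255" --pt "0 0 0.75 0 255" --pt "0 0 0.75 0 255" --pt "0 0 0.75 0 255" --pt "0 0 0.75 0 255" --pt "0 0 0.75 0 255"

```text
time_s: 16.45
eef_pos: [0.5303, -0.237, 0.1875]
eef_rot: [-1.822, -2.559, 0.0]
wrist_force: [-0.4, -0.3, 0.1]
opening: -0.0
grip_force: 0.0
```

```bash
python3 - <<'E'
from h import *
s=ctrl.state();print(s['time_s'],s['eef_pos'],s['wrist_force'],s['opening'])
f=ctrl.grab_frame("wrist")
a=f[130:340,180:390];b=ctrl.grab_frame("scene")[110:210,160:270]
o=np.hstack([cv2.resize(a,(400,400)),cv2.resize(b,(400,400),interpolation=cv2.INTER_CUBIC)])
cv2.imwrite("pics/w4.png",np.clip(o[:,:,::-1]*1.4,0,255).astype(np.uint8))
E
```

```text
16.45 [ 0.53027472 -0.23698628  0.18747771] [-0.41009611 -0.26270984  0.13235136] -1.3182313551149166e-05
```

View pics/w4.png

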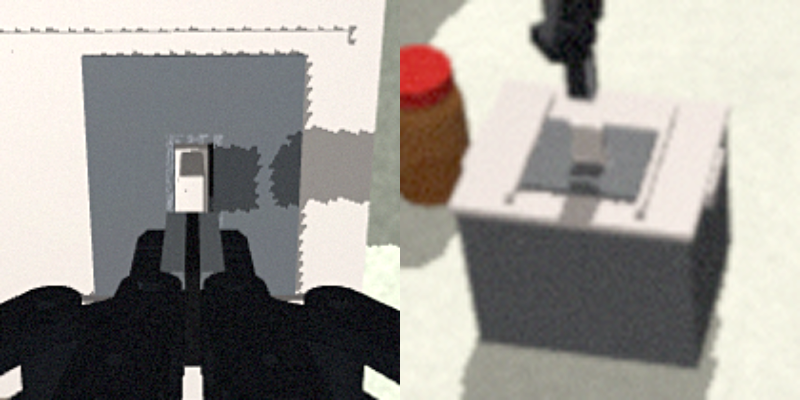

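Call:
arm_command --pt "0 0 -0.1 0 255" --pt "0 0 -0.2 0 255" --pt "0 0 -0.27 0 255" --pt "0 0 -0.33 0 255" --pt "0 0 -0.37 0 255" --pt "0 0 -0.41 0 255" --pt "0 0 -0.45 0 255" --pt "0 0 -0.45 0 255"

```text
time_s: 17.55
eef_pos: [0.5303, -0.2371, 0.1606]
eef_rot: [1.822, 2.559, -0.0]
wrist_force: [-0.3, -0.8, 2.0]
opening: 0.0001
grip_force: 1.3
```

Call:
arm_command --pt "0 0 -0.04 0 255" --pt "0 0 -0.08 0 255" --pt "0 0 -0.12 0 255" --pt "0 0 -0.16 0 255" --pt "0 0 -0.2 0 255" --pt "0 0 -0.24 0 255" --pt "0 0 -0.27 0 255" --pt "0 0 -0.3 0 255" --pt "0 0 -0.3 0 255"

```text
time_s: 18.68
eef_pos: [0.5301, -0.2369, 0.1419]
eef_rot: [-1.822, -2.558, 0.0]
wrist_force: [0.1, 0.0, 0.3]
opening: -0.0002
grip_force: 0.0
```

Call:
arm_command --pt "0 0 -0.03 0 255" --pt "0 0 -0.05 0 255" --pt "0 0 -0.05 0 255" --pt "0 0 0.2 0 255" --pt "0 0 0.6 0 255" --pt "0 0 1.1 0 255" --pt "0 0 1.5 0 255" --pt "0 0 1.8 0 255" --pt "0 0 1.8 0 255" --pt "0 0 1.8 0 255" --pt "0 0 1.8 0 255"

```text
time_s: 20.05
eef_pos: [0.53, -0.2369, 0.2496]
eef_rot: [-1.822, -2.558, 0.0]
wrist_force: [-1.0, -0.3, 0.3]
opening: -0.0002
grip_force: 0.0
```

```bash
python3 - <<'E'
from h import *
s=ctrl.state();print(s['time_s'],s['eef_pos'],s['wrist_force'],s['opening'])
a=ctrl.grab_frame("wrist")[130:270,200:340];b=ctrl.grab_frame("scene")[110:210,160:270]
o=np.hstack([cv2.resize(a,(400,400)),cv2.resize(b,(400,400),interpolation=cv2.INTER_CUBIC)])
cv2.imwrite("pics/w5.png",np.clip(o[:,:,::-1]*1.8,0,255).astype(np.uint8))
E
```

```text
20.05 [ 0.53003607 -0.2369182   0.2496288 ] [-0.96288608 -0.31838191  0.31342625] -0.00018651326778714293
```

View pics/w5.png

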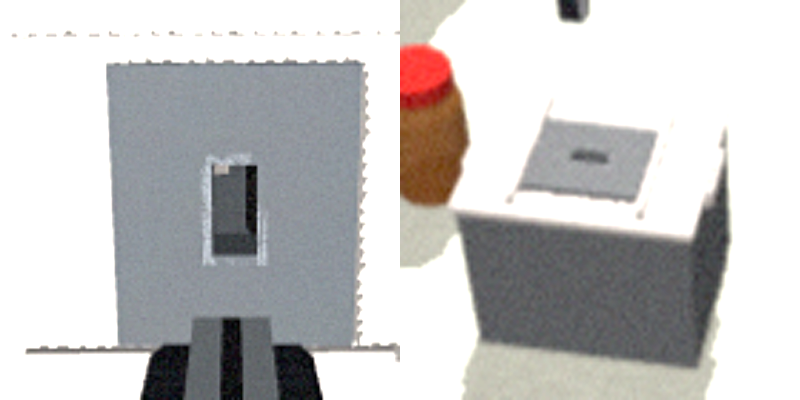

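```bash
python3 -c "
from bench import ctrl
print(ctrl.job_done())"
```

```text
the job is handed in; nothing more can be done
None
```

The cassette went out of its stand and down through the bin's slot past the wiper, and I handed the job in at about 20 s. The last pictures show the slot empty, but I could not see the cassette on the bin floor. No verdict came back. Wrist force readings stayed under about 4 N during insertion, and the arm kept clear of the other objects.

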